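Lock a brake pad into its bench fixture

TASK

Take the loose socket out of the brake-pad fixture and set it down (do not drop it) in the yellow parts tray, then slide the brake pad back along its channel, for instance by pressing on top of it and dragging, until it is fully home against the yellow stop. Then swing the red keeper bar down behind the pad and press it fully shut, so that it snaps into its catch and stays. Do not hit the light bar, and leave the spray can, the jar and the screwdriver where they are.

Things in the scene. Friction and masses are not known exactly. Their poses are not given: they have to be found in the camera images.
- fixture: Blue block 170 (x) x 190 (y) x 20 mm, fixed; origin at the centre of its underside. On it runs a channel along x, 48 mm wide between aluminium rails (|y| 24 to 36 mm), from the yellow stop's face at x = -75 mm to the rear lip's face at x = +75 mm. Its oiled, slippery floor is 20 mm up; rails, stop and lip rise to 34 mm. Hinge bracket: x -11 to 21, y 55 to 75 mm, top 50 mm up.
- catch_block (a point): Centre of the top of the dark catch block, 24 (x) x 20 (y) mm, at x = 5, y = -80, z = 60 mm in the fixture frame. A sprung steel ball on its +y side holds the tip of the shut keeper bar.
- pad: Brake pad lying flat in the channel, copper-coloured steel back up, dark lining below: 70 (x) x 44 (y) x 12 mm, 80 to 170 g, origin at the centre of its underside, x along the channel. It starts 42 to 60 mm behind home; pressed on top with 5 N or more it is dragged by friction. Home: front edge on the yellow stop, origin at x = -40 mm in the fixture frame.
- socket: Steel deep socket (a spanner socket) with a blue band, upright cylinder 26 mm diameter, 58 mm tall, 80 to 150 g, origin at the centre of its underside. It starts standing on the channel floor between the yellow stop and the front edge of the pad.
- tray: Yellow open parts tray, fixed, 100 (x) x 120 (y) x 28 mm outside, walls and floor 4 mm thick; origin at the centre of its underside. It lies to the left or the right of the fixture.
- keeper (a joint): Angle of the red keeper bar, rad: 0 fully shut (level across the channel, in its catch), 1.57 upright, 2.4 leaning fully outward. It starts at 1.5 to 2.3. Hinge friction (about 0.12 N m) holds it where it is left. From about 0.13 rad its tip meets the sprung ball; 6 to 10 N down on the rubber pad pushes it past and it snaps to 0 on a hard stop.
- keeper_hinge (a point): Hinge axis of the bar, at x = 5, y = 65, z = 42 mm in the fixture frame, axes as the fixture's; it turns about x. At joint value q the bar points along (0, -cos q, sin q). Bar 12 x 12 mm, tip 131 mm from the axis; 50 to 80 mm out, a tongue reaches 18 mm below its middle line: shut, it stands in the channel 4 mm behind the home pad (a pad not home blocks it).
- keeper_pad (a point): Centre of the top of the black rubber press pad, 18 (x) x 26 mm, on the bar's upper (outer) face, 85 mm from the hinge axis, 10 mm above the bar's middle line; bar shut, it is at x = 5, y = -20, z = 52 mm in the fixture frame, facing up. Its z axis points out of that face, its y axis along the bar towards the hinge.
- lamp: Light bar over the rear of the fixture, fixed to it: batten 40 (x) x 500 (y) x 24 mm, underside 130 mm and top 154 mm above the bench, its middle at x = 41 mm in the fixture frame; a 16 mm post at each end (y = +-250 mm) on a 40 mm foot. Origin on the bench under its middle. An upright tool over the keeper bar would hit it: lean the tool back towards the robot.
- can: Steel spray can with an orange label, loose, 52 mm diameter, 160 mm tall, origin at the centre of its underside; a bystander, on the other side of the fixture from the tray.
- jar: Green jar with a black lid, loose, 60 mm diameter, 75 mm tall, origin at the centre of its underside; a bystander beyond the fixture.
- screwdriver: Red-handled screwdriver lying on the bench between the robot and the fixture, loose, 180 mm long, origin under its middle, x along its blade; a bystander.
Not all that is in view belongs to the job. Several things have the shape of the socket; the one meant has the colours described above. Several things have the shape of the pad; the one meant has the colours described above.

How it is judged (in metres and radians):
On the way, in this order (a step that is already met when the one before it is completed fails the run):
1. the socket is set down in the tray and let go (x of socket in the frame of tray between -0.046 and 0.046 m and y of socket in the frame of tray between -0.056 and 0.056 m and z of socket in the frame of tray between -0.005 and 0.03 m and contact force between the fingers and socket below 0.1 N), for 0.2 s.
2. the pad is fully home against the stop (x of pad in the frame of fixture between -0.046 and -0.036 m and y of pad in the frame of fixture between -0.006 and 0.006 m and z of pad in the frame of fixture between 0.016 and 0.024 m and angle between pad's own z axis and vertical below 0.06 rad), for 0.2 s.
3. the keeper bar is shut in its catch (value of joint keeper below 0.025 rad), for 0.3 s.
At the end, for the whole second after the job is handed in: The socket rests inside the tray; the pad lies flat in the channel within 4 mm of its home at the stop; the keeper bar is within 0.025 rad of fully shut, held by its catch; all are released and at rest (all of step 1 and all of step 2 and value of joint keeper below 0.025 rad and linear speed of each of socket, pad below 0.02 m/s and velocity of joint keeper between -0.05 and 0.05 rad/s); the robot touches nothing.
It fails at once if the light bar is hit with more than 8 N (contact force between any of the arm, the fingers and lamp above 8 N).
It fails at once if the socket is dropped (falls freely from more than about 40 mm) (linear speed of socket above 0.9 m/s and contact force between the fingers and socket below 0.05 N).
It fails at once if the spray can is moved more than 30 mm or knocked over (distance of can from where it was at the start of the episode above 0.03 m or angle between can's own z axis and vertical above 0.35 rad).
It fails at once if the jar is moved more than 30 mm or knocked over (distance of jar from where it was at the start of the episode above 0.03 m or angle between jar's own z axis and vertical above 0.35 rad).
It fails at once if the screwdriver is moved more than 30 mm (distance of screwdriver from where it was at the start of the episode above 0.03 m).
It also fails if it takes over 66 s, if anything falls off the work surface, if the arm or the gripper's body presses on something with over 40 N, if the wrist force passes 120 N, or if a joint passes its speed limit or range.

ROBOT

A 6-joint arm with a two-finger parallel gripper is mounted at the origin on the work surface. World frame = base frame: x ahead of the robot, y to its left, z up, the work surface at z = 0. Lengths are in mm, angles in rad, forces in N, time in s.
With the tool pointing down it reaches from about 275 to 1000 mm from the base axis. Payload 8.4 kg.
Tool frame: the origin (TCP) lies midway between the tips of the shut fingers; the grasp point (between the pads) lies grip_depth behind it (grip_depth is the distance from the TCP to the grasp point, in mm); z points along the fingers, y is the line along which they close (so a half turn about z gives the same grasp; the last joint's range is limited). The gripper opens to 85 mm and grips with 20 to 120 N. Pads are 22 mm wide; open, the fingers measure 114 mm over their backs; the gripper's body (76 mm by 85 mm) begins 54 mm behind the grasp point. The pads swing forward as they close: fully open they stand 13 mm farther back than shut.
Start: joints at [-1.103, 0.353, 1.633, -0, 1.155, -0.002], TCP at [282.941, -557.29, 231.281] pointing down, gripper open.
Joint ranges: [-2.63, 2.63], [-0.92, 2.1], [0.06, 2.66], [-1.3, 4.44], [0, 2.69], [-3.02, 3.02]. Speed limits (rad/s): [2.22, 2.22, 2.79, 3.14, 3.14, 3.14].

INTERFACE

Orientations are given as [roll, pitch, yaw] about the fixed x, y, z axes, in that order (R = Rz(yaw) Ry(pitch) Rx(roll)).
In Python, from rig import * gives the robot as it stands.
- The arm moves only by the shell command python3 -m creep 'ROWS' [FORCE]. ROWS is JSON, a list of rows, each an object of numbers: "x", "y", "z": the shift along the tool's x, y, z in mm; "rx", "ry", "rz": the turn, a rotation vector about the tool's x, y, z in rad; "hand": the finger opening in mm, from 0 to 85.4. A call has 1 to 20 rows; each row shifts and turns the commanded pose from where the row before left it, along the tool's axes as they then stand; what a row does not reach is not made up. A row lasts 1/8 s, in which the tool goes at most 62.5 mm and 10.7 degrees, less where a joint would pass 70% of its speed; a pose out of reach is approached as far as the arm can. A call with a gripper value outside its range is refused whole. The fingers move at their own pace and stop on an object; FORCE is the grip in N (left out, the last holds). Time passes only in rows, so rows that do not move let the fingers close. It gives the time, the measured TCP pose, the force, the opening and the grip force at its end, in the units of the state.
- sense(): the state, without advancing time (a new reading comes with each control period).
- grab_frame(name): name is "scene" or "top" or "wrist"; returns the picture (384x512x3 uint8, red, green, blue); there is no depth.
- get_calibration(name): a dict with "K" (3x3 intrinsics, pixels), "R" (3x3) and "t" (3): a world point X has camera coordinates R X + t. Camera axes: x right, y down, z forward; pixel columns grow to the right and rows downward; lengths in mm; the calibration is good to about 2 mm. A picture is of the moment at which its call begins: read the wrist's pose just before it. get_calibration takes no time and is no camera call; for the wrist camera it gives the pose at the moment of the call.
- sign_off(): hands the job in; it is judged then, once.
The state is a dict: "clock": time; "qpos": joint angles; "qvel": joint speeds; "joint_efforts": joint torques, N m; "eef_pos": TCP position; "tcp_rot": TCP orientation; "contact_force": force on the tool from outside, world axes, zero at the start; "wrist_torque": the same for the moment, N m; "opening": opening from 0.0 (shut) to 1.0 (fully open); "grasp_force": force on a finger pad.
Only numpy, scipy, OpenCV 4.12 (cv2) and the standard library are available. Lean on these libraries where they do the work, as an engineer would, in place of code of your own. Each camera call takes 0.05 s, during which the arm holds its last target. There are 200 camera calls.

## Working session

There is one attempt and no reset: what is moved stays moved. The work goes in short steps, Python scripts to look and compute and a shell command to move; the robot and the scene stay as the last step left them, time stands still between calls to the robot, and variables do not carry over. Pictures are saved under pics/ and viewed, at most 10 in all, crops included, and the job is handed in when it is done.

```bash
ls; mkdir -p pics; python3 - <<'E'
from rig import *
import cv2
for n in ("scene","top"):
    f=grab_frame(n); cv2.imwrite(f"pics/{n}0.png",cv2.resize(f[:,:,::-1],(800,600),interpolation=cv2.INTER_CUBIC))
    c=get_calibration(n); print(n,c)
s=sense(); print(s)
E
```

```text
pics
scene {'K': array([[381.15356497,   0.        , 254.04731202],
       [  0.        , 381.15356497, 194.14060235],
       [  0.        ,   0.        ,   1.        ]]), 'R': array([[ 0.9999059 ,  0.0028198 , -0.01342535],
       [-0.0051927 , -0.82802847, -0.56066201],
       [-0.01269753,  0.56067897, -0.82793591]]), 't': array([-567.55499226,   55.24038393,  858.61558234])}
top {'K': array([[406.57057348,   0.        , 257.33852423],
       [  0.        , 406.57057348, 189.93104636],
       [  0.        ,   0.        ,   1.        ]]), 'R': array([[ 0.01125349, -0.99933966,  0.03454849],
       [-0.98700799, -0.01663938, -0.15980727],
       [ 0.16027661, -0.03230124, -0.98654348]]), 't': array([-25.09884544, 576.66338444, 876.14590342])}
{'clock': 0.1, 'qpos': array([-1.10343073e+00,  3.53594486e-01,  1.63406887e+00, -1.16101844e-05,
        1.15519374e+00, -2.41287019e-03]), 'qvel': array([ 1.52780944e-06,  3.30060536e-04, -1.59402643e-03,  2.04981510e-03,
        1.21237614e-03,  1.93866991e-03]), 'joint_efforts': array([ 9.63850762e-04, -6.06355834e+01, -3.42820287e+01,  3.97958189e-06,
        3.90473142e-03,  1.41735592e-05]), 'eef_pos': array([ 282.72555063, -556.91272974,  230.62311552]), 'tcp_rot': array([-3.14032819e+00,  7.56494516e-06,  4.69783168e-01]), 'contact_force': array([ 0.91317937,  0.91519917, -0.44004729]), 'wrist_torque': array([-0.08594263,  0.04030672, -0.00444344]), 'grasp_force': 0.0, 'opening': 0.9973125600985011}
```

View pics/scene0.png

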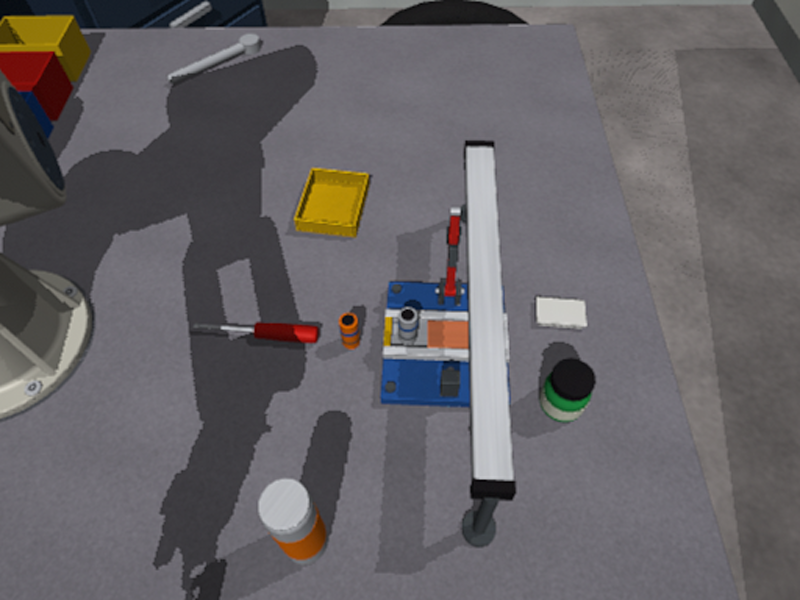

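View pics/top0.png

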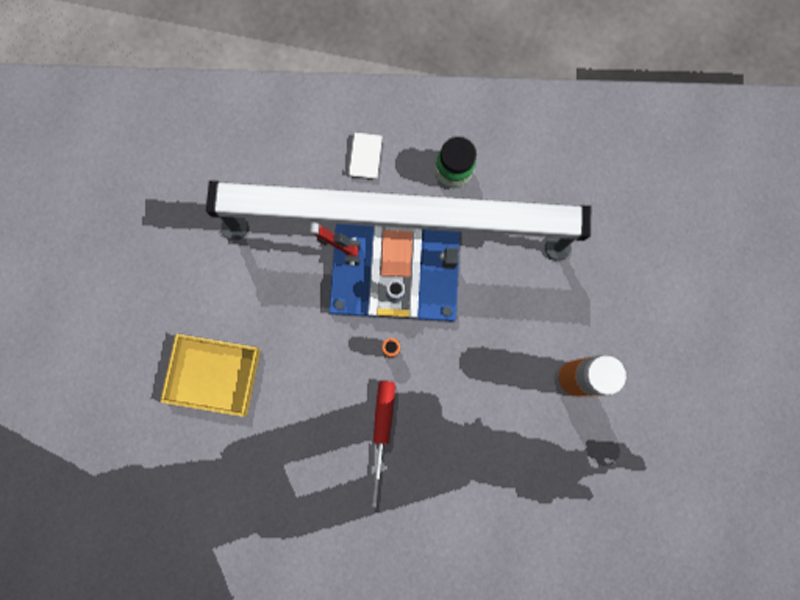

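Both views agree. Socket candidates in the 800x600 top view are the grey one with a blue band in the channel (395,289), which I choose, and an orange one on the bench (391,347), a decoy. Pad candidates are the copper one in the channel (396,255), chosen, and a white block (366,156), a decoy. The tray is on the left at (211,375), the can on the right at (600,375). I'll check the choice in one close crop.

```bash
python3 - <<'E'
import cv2,numpy as np
from rig import *
t=grab_frame("top")[:,:,::-1]; s=grab_frame("scene")[:,:,::-1]
a=cv2.resize(t[135:215,195:305],None,fx=7,fy=7,interpolation=cv2.INTER_CUBIC)[:, :770]
cv2.imwrite("pics/c1.png",a)
b=cv2.resize(s[120:270,235:335],None,fx=4,fy=4,interpolation=cv2.INTER_CUBIC)
c=cv2.resize(t[205:275,95:175],None,fx=4,fy=4,interpolation=cv2.INTER_CUBIC)
o=np.zeros((600,740,3),np.uint8);o[:,:400]=b;o[:280,420:740]=c
cv2.imwrite("pics/c2.png",o)
E
```

```text
(no output)
```

View pics/c1.png

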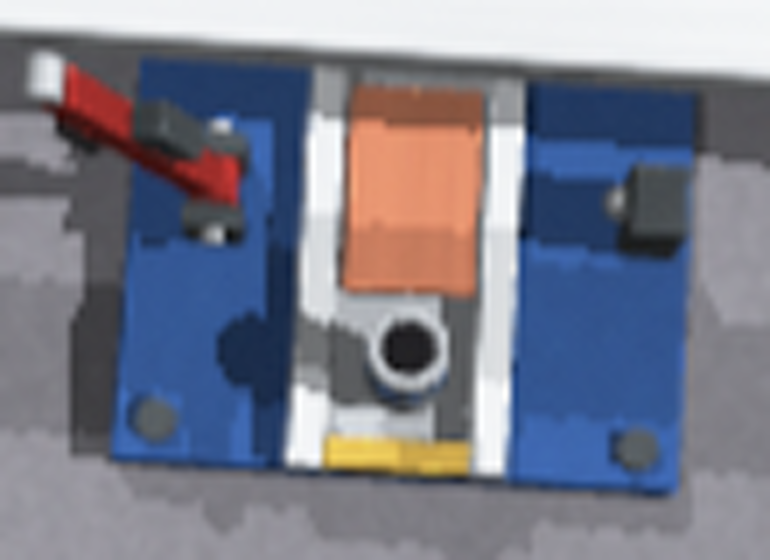

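View pics/c2.png

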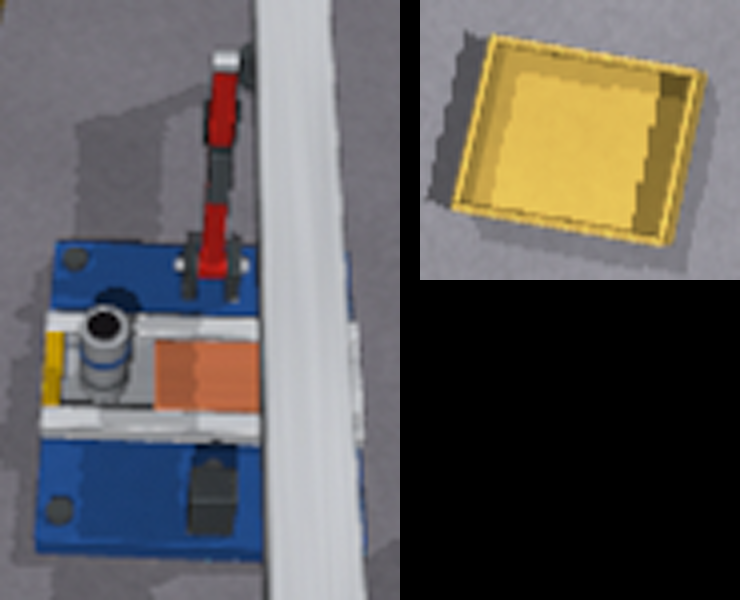

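The close crop confirms it: the steel socket with a blue band stands in the channel at crop (408,347), with the rubber-padded keeper leaning left and the copper pad behind. Next I'll fit poses from the pixels I read.

```bash
cat > h.py <<'E'
from rig import *
import numpy as np, cv2
from scipy.optimize import least_squares
from scipy.spatial.transform import Rotation as Ro
C={n:get_calibration(n) for n in("top","scene")}
def proj(n,X,c=None):
    c=c or C[n]; p=c["R"]@np.asarray(X,float)+c["t"]; p=c["K"]@p; return p[:2]/p[2]
def crop(x,y,s,ox,oy): return np.array([(x+.5)/s-.5+ox,(y+.5)/s-.5+oy])
def ray(n,uv,z):
    c=C[n]; d=c["R"].T@np.linalg.solve(c["K"],[*uv,1]); o=-c["R"].T@c["t"]
    return o+d*(z-o[2])/d[2]
def W(p,P): # fixture-local P to world, p=(x,y,yaw)
    c,s=np.cos(p[2]),np.sin(p[2]); return np.array([p[0]+c*P[0]-s*P[1],p[1]+s*P[0]+c*P[1],P[2]])
E
python3 - <<'E'
from h import *
T=lambda x,y:("top",crop(x,y,7,195,135)); S=lambda x,y:("scene",crop(x,y,4,235,120)); Y=lambda x,y:("top",crop(x-420,y,4,95,205))
obs=[((-85,95,20),T(112,457)),((-85,-95,20),T(676,484)),((-75,24,34),T(328,437)),((-75,-24,34),T(470,443)),
((-85,95,20),S(57,242)),((-85,-95,20),S(38,541)),((5,-80,60),S(214,480)),((5,-80,60),T(660,197))]
f=least_squares(lambda p:np.concatenate([proj(n,W(p,P))-uv for P,(n,uv) in obs]),[640,0,0],loss='soft_l1',x_scale=[1,1,.01])
fx=f.x; print("fixture",fx); print(np.round(f.fun.reshape(-1,2) if len(f.fun)==16 else f.fun,1))
tr=[((50,60,28),Y(492,34)),((50,-60,28),Y(706,72)),((-50,-60,28),Y(672,245)),((-50,60,28),Y(452,208))]
g=least_squares(lambda p:np.concatenate([proj(n,W(p,P))-uv for P,(n,uv) in tr]),[480,250,0],x_scale=[1,1,.01]); print("tray",g.x,np.round(g.fun,1))
so=[T(408,347),S(104,325)]
s=least_squares(lambda p:np.concatenate([proj(n,[p[0],p[1],78])-uv for n,uv in so]),[600,0]); print("socket",s.x,s.fun)
kp=[T(47,77),S(228,60)]
k=least_squares(lambda q:np.concatenate([proj(n,W(fx,(5,65-131*np.cos(q[0]),42+131*np.sin(q[0]))))-uv for n,uv in kp]),[1.9]); print("q",k.x,k.fun)
inv=lambda w:(Ro.from_euler('z',-fx[2]).apply([w[0]-fx[0],w[1]-fx[1],0]))[:2]
print("socket local",inv(s.x),"padfront",[inv(ray(*T(*a),32)) for a in((342,290),(477,295))])
print("orange",ray("top",((391.5)/800*512-.5,(347.5)/600*384-.5),58),"sd end",ray("top",(387*.64,381*.64),20))
E
```

```text
fixture [ 6.36574342e+02 -7.34141890e+00 -3.92235219e-02]
[[-0.3  0.3]
 [ 0.8  0.9]
 [-0.3 -0.2]
 [ 0.3  0. ]
 [-0.1 -0.7]
 [ 0.  -0.6]
 [ 1.3  0.5]
 [ 0.   0.1]]
tray [ 4.62739893e+02  2.56828535e+02 -1.54352345e-01] [ 0.8 -0.1 -0.5 -0.7 -1.   0.2  0.8  0.5]
socket [583.29980878  -6.19139992] [ 0.08612327  0.58809004  0.54025885 -0.11228371]
q [1.88956174] [ 0.76870594 -0.1396536   0.22656544 -1.49904259]
socket local [-53.2786541   -0.93994463] padfront [array([-25.91270055,  21.47226648]), array([-25.03703144, -23.27314101])]
orange [503.21640057  -1.32769772  58.        ] sd end [456.10942966   2.80637256  20.        ]
```

```bash
cat >> h.py <<'E'
FX=np.array([636.6,-7.3,-.039])
def go(pos,rpy):
    s=sense(); A=Ro.from_euler('xyz',s["tcp_rot"]); B=Ro.from_euler('xyz',rpy)
    v=(A.inv()*B).as_rotvec(); d=np.asarray(pos)-s["eef_pos"]
    print("t %.2f"%s["clock"],"turn",v.round(3),"n>=%.1f"%(np.linalg.norm(v)/.186),"then shift",B.inv().apply(d).round(1),"n>=%.1f"%(np.linalg.norm(d)/62))
E
python3 - <<'E'
from h import *
import rig
print([n for n in dir(rig) if n[0]!='_'], getattr(rig,"grip_depth",None))
c=get_calibration("wrist"); s=sense(); R=Ro.from_euler('xyz',s["tcp_rot"])
print("cam in tool", R.inv().apply(-c["R"].T@c["t"]-s["eef_pos"]), (c["R"]@R.as_matrix()).round(2), c["K"][0,0])
go([583,-6,200],[np.pi,0,-.039])
E
```

```text
['MotionError', 'get_calibration', 'grab_frame', 'grip_depth', 'sense', 'sign_off'] 18.700000000000003
cam in tool [  78.57330544   -0.83562626 -142.38145665] [[ 0.    1.   -0.  ]
 [-0.95  0.   -0.31]
 [-0.31  0.    0.95]] 288.64653250927415
t 0.20 turn [-0.001  0.     0.509] n>=2.7 then shift [ 278.5 -562.3   30.8] n>=10.1
```

```bash
python3 -m creep '[{"rz":0.17},{"rz":0.17},{"rz":0.169},{"y":-56,"x":28},{"y":-56,"x":28},{"y":-56,"x":28},{"y":-56,"x":28},{"y":-56,"x":28},{"y":-56,"x":28},{"y":-56,"x":28},{"y":-56,"x":28},{"y":-56,"x":27},{"y":-58,"x":27},{"ry":-0.15},{"ry":-0.15},{"hand":60},{}]'
python3 - <<'E'
from h import *
a=W(FX,(-53.3,-.9,0)); print(a)
go([583,-6,150],[np.pi,-.3,-.039])
E
```

```text
[583.30543841  -6.12114255   0.        ]
t 0.20 turn [-0.077  0.294  0.505] n>=3.2 then shift [ 242.2 -562.3  159.5] n>=10.2schema error: expected keys x, y, z, rx, ry, rz, hand
```

```bash
python3 -m creep '[{"rz":0.17},{"rz":0.17},{"rz":0.169},{"y":-56,"x":28},{"y":-56,"x":28},{"y":-56,"x":28},{"y":-56,"x":28},{"y":-56,"x":28},{"y":-56,"x":28},{"y":-56,"x":28},{"y":-56,"x":28},{"y":-56,"x":27},{"y":-58,"x":27},{"ry":0.15},{"ry":0.15},{"hand":60},{"x":0}]'
python3 - <<'E'
from h import *
go([583,-6,150],[np.pi,-.3,-.039])
E
```

```text
t 0.20 turn [-0.077  0.294  0.505] n>=3.2 then shift [ 242.2 -562.3  159.5] n>=10.2schema error: expected keys x, y, z, rx, ry, rz, hand
```

```bash
python3 -m creep '[{"x":0,"y":0,"z":0,"rx":0,"ry":0,"rz":0.17,"hand":85},{"x":0,"y":0,"z":0,"rx":0,"ry":0,"rz":0.17,"hand":85},{"x":0,"y":0,"z":0,"rx":0,"ry":0,"rz":0.169,"hand":85},{"x":28,"y":-56,"z":0,"rx":0,"ry":0,"rz":0,"hand":60},{"x":28,"y":-56,"z":0,"rx":0,"ry":0,"rz":0,"hand":60},{"x":28,"y":-56,"z":0,"rx":0,"ry":0,"rz":0,"hand":60},{"x":28,"y":-56,"z":0,"rx":0,"ry":0,"rz":0,"hand":60},{"x":28,"y":-56,"z":0,"rx":0,"ry":0,"rz":0,"hand":60},{"x":28,"y":-56,"z":0,"rx":0,"ry":0,"rz":0,"hand":60},{"x":28,"y":-56,"z":0,"rx":0,"ry":0,"rz":0,"hand":60},{"x":28,"y":-56,"z":0,"rx":0,"ry":0,"rz":0,"hand":60},{"x":27,"y":-56,"z":0,"rx":0,"ry":0,"rz":0,"hand":60},{"x":27,"y":-58,"z":0,"rx":0,"ry":0,"rz":0,"hand":60},{"x":0,"y":0,"z":0,"rx":0,"ry":0.15,"rz":0,"hand":60},{"x":0,"y":0,"z":0,"rx":0,"ry":0.15,"rz":0,"hand":60},{"x":0,"y":0,"z":0,"rx":0,"ry":0,"rz":0,"hand":60}]'
python3 - <<'E'
from h import *
go([583,-6,150],[np.pi,-.3,-.039])
cv2.imwrite("pics/w1.png",cv2.resize(grab_frame("wrist")[:,:,::-1],(800,600),interpolation=cv2.INTER_CUBIC))
c=get_calibration("wrist"); c["K"]; 
for n,P in dict(socktop=(-53.3,-.9,78),padfl=(-25.5,22,32),padfr=(-25.5,-22,32),stopl=(-75,24,34),stopr=(-75,-24,34),catch=(5,-80,60)).items():
    print(n,(proj(0,W(FX,P),c)*800/512).round())
E
```

```text
clock: 2.2
eef_pos: [578.9, -8.3, 230.3]
tcp_rot: [3.142, -0.297, -0.039]
contact_force: [-0.9, 0.3, -0.5]
opening: 0.701
grasp_force: 0.0
t 2.20 turn [-0.     0.003  0.   ] n>=0.0 then shift [-19.9  -2.5  77.9] n>=1.3
socktop [397. 332.]
padfl [368. 292.]
padfr [424. 292.]
stopl [366. 354.]
stopr [426. 354.]
catch [505. 250.]
```

View pics/w1.png

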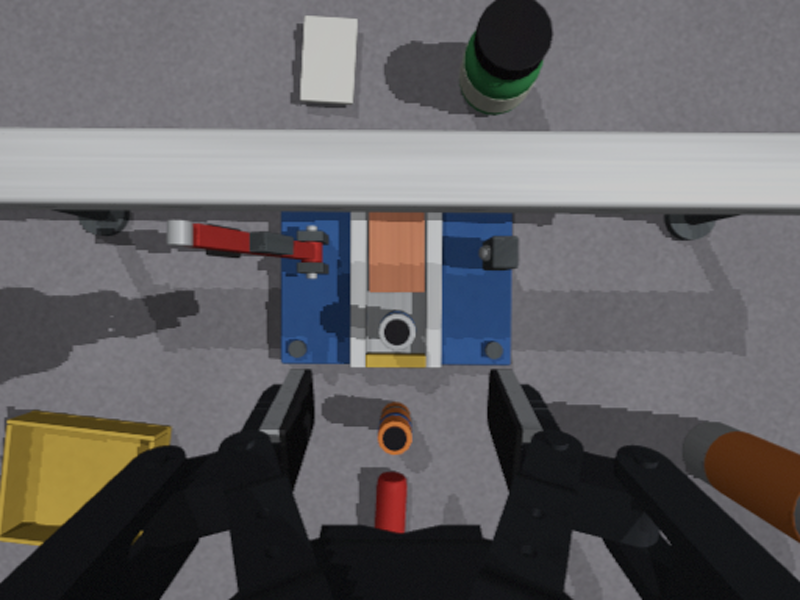

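The wrist view matches the predictions within a pixel or two: socket rim (397,332), pad front edge y=292, stop 354. Descend to grasp.

```bash
python3 - <<'E'
from h import *
go([588.5,-6.2,44],[np.pi,-.3,-.039])
E
```

```text
t 2.25 turn [ 0.     0.003 -0.   ] n>=0.0 then shift [-47.9  -2.7 181.3] n>=3.0
```

```bash
python3 -m creep '[{"x":-12,"y":-2.7,"z":45,"rx":0,"ry":0,"rz":0,"hand":60},{"x":-12,"y":0,"z":45,"rx":0,"ry":0,"rz":0,"hand":60},{"x":-12,"y":0,"z":46,"rx":0,"ry":0,"rz":0,"hand":60},{"x":-12,"y":0,"z":45,"rx":0,"ry":0,"rz":0,"hand":60},{"x":0,"y":0,"z":0,"rx":0,"ry":0,"rz":0,"hand":60},{"x":0,"y":0,"z":0,"rx":0,"ry":0,"rz":0,"hand":10},{"x":0,"y":0,"z":0,"rx":0,"ry":0,"rz":0,"hand":10},{"x":0,"y":0,"z":0,"rx":0,"ry":0,"rz":0,"hand":10},{"x":0,"y":0,"z":0,"rx":0,"ry":0,"rz":0,"hand":10},{"x":0,"y":0,"z":0,"rx":0,"ry":0,"rz":0,"hand":10}]' 40
python3 - <<'E'
from h import *
print(sense()["opening"]*85.4)
go([520,-6.2,190],[np.pi,-.3,-.039])
E
```

```text
clock: 3.5
eef_pos: [591.3, -6.4, 46.6]
tcp_rot: [-3.142, -0.305, -0.039]
contact_force: [-0.4, -1.3, 8.5]
opening: 0.294
grasp_force: 39.5
25.11704937445376
t 3.50 turn [ 0.    -0.005 -0.   ] n>=0.0 then shift [ -25.7    2.6 -158.1] n>=2.6
```

```bash
python3 -m creep '[{"x":3,"y":0,"z":-9.5,"rx":0,"ry":0,"rz":0,"hand":10},{"x":9,"y":0,"z":-29,"rx":0,"ry":0,"rz":0,"hand":10},{"x":12,"y":0,"z":-38,"rx":0,"ry":0,"rz":0,"hand":10},{"x":12,"y":0,"z":-38,"rx":0,"ry":0,"rz":0,"hand":10},{"x":0,"y":0,"z":0,"rx":0,"ry":0,"rz":0,"hand":10}]' 
python3 - <<'E'
from h import *
print(sense()["opening"]*85.4)
go([462.7+6+2.5,256.8,90],[np.pi,-.3,-.039])
E
```

```text
clock: 4.12
eef_pos: [592.0, -6.2, 168.6]
tcp_rot: [-3.141, -0.307, -0.039]
contact_force: [-0.3, 0.3, -1.6]
opening: 0.296
grasp_force: 39.6
25.237875768844606
t 4.12 turn [-0.    -0.007 -0.   ] n>=0.0 then shift [-148.3 -258.1   36.4] n>=4.8
```

```bash
python3 -m creep '[{"x":-12.5,"y":-25.8,"z":-3.9,"rx":0,"ry":0,"rz":0,"hand":10},{"x":-12.5,"y":-25.8,"z":-3.9,"rx":0,"ry":0,"rz":0,"hand":10},{"x":-12.5,"y":-25.8,"z":-3.9,"rx":0,"ry":0,"rz":0,"hand":10},{"x":-12.5,"y":-25.8,"z":-3.9,"rx":0,"ry":0,"rz":0,"hand":10},{"x":-12.5,"y":-25.8,"z":-3.9,"rx":0,"ry":0,"rz":0,"hand":10},{"x":-12.5,"y":-25.8,"z":-3.9,"rx":0,"ry":0,"rz":0,"hand":10},{"x":-12.5,"y":-25.8,"z":-3.9,"rx":0,"ry":0,"rz":0,"hand":10},{"x":-12.5,"y":-25.8,"z":-3.9,"rx":0,"ry":0,"rz":0,"hand":10},{"x":-12.5,"y":-25.8,"z":-3.9,"rx":0,"ry":0,"rz":0,"hand":10},{"x":-12.5,"y":-25.8,"z":-3.9,"rx":0,"ry":0,"rz":0,"hand":10},{"x":-7.7,"y":0,"z":25,"rx":0,"ry":0,"rz":0,"hand":10},{"x":-7.7,"y":0,"z":25,"rx":0,"ry":0,"rz":0,"hand":10},{"x":-7.7,"y":0,"z":25,"rx":0,"ry":0,"rz":0,"hand":10},{"x":0,"y":0,"z":0,"rx":0,"ry":0,"rz":0,"hand":10}]' 
python3 - <<'E'
from h import *
print(sense()["opening"]*85.4)
go([471,256.8,32],[np.pi,-.3,-.039])
cv2.imwrite("pics/w2.png",cv2.resize(grab_frame("wrist")[:,:,::-1],(800,600),interpolation=cv2.INTER_CUBIC))
E
```

```text
clock: 5.88
eef_pos: [467.2, 255.3, 83.7]
tcp_rot: [3.138, -0.296, -0.038]
contact_force: [-0.2, 0.6, -1.5]
opening: 0.292
grasp_force: 39.6
24.943101518673114
t 5.88 turn [0.003 0.004 0.001] n>=0.0 then shift [-11.8  -1.7  50.5] n>=0.8
```

View pics/w2.png

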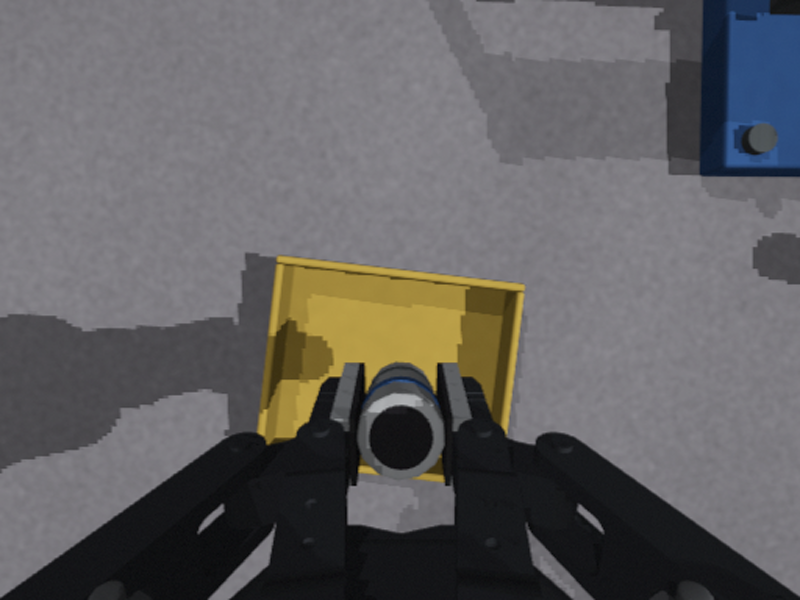

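The socket (rim at (400,435)) is upright between the pads, above the middle of the tray (rim corners (278,260) and (523,288)). Lowering it gently.

```bash
python3 -m creep '[{"x":-4,"y":-0.8,"z":16,"rx":0,"ry":0,"rz":0,"hand":10},{"x":-4,"y":-0.8,"z":16,"rx":0,"ry":0,"rz":0,"hand":10},{"x":-2,"y":0,"z":10,"rx":0,"ry":0,"rz":0,"hand":10},{"x":-1,"y":0,"z":5,"rx":0,"ry":0,"rz":0,"hand":10},{"x":0,"y":0,"z":0,"rx":0,"ry":0,"rz":0,"hand":10},{"x":0,"y":0,"z":0,"rx":0,"ry":0,"rz":0,"hand":10}]'
```

```text
clock: 6.68
eef_pos: [473.0, 258.2, 38.3]
tcp_rot: [-3.141, -0.301, -0.039]
contact_force: [-0.8, 0.3, -0.9]
opening: 0.293
grasp_force: 39.6
```

```bash
python3 -m creep '[{"x":-0.6,"y":0,"z":2,"rx":0,"ry":0,"rz":0,"hand":10},{"x":-0.6,"y":0,"z":2,"rx":0,"ry":0,"rz":0,"hand":10},{"x":-0.6,"y":0,"z":2,"rx":0,"ry":0,"rz":0,"hand":10},{"x":-0.3,"y":0,"z":1,"rx":0,"ry":0,"rz":0,"hand":10},{"x":0,"y":0,"z":0,"rx":0,"ry":0,"rz":0,"hand":10}]'
```

```text
clock: 7.3
eef_pos: [472.8, 258.0, 30.6]
tcp_rot: [3.141, -0.3, -0.039]
contact_force: [-1.4, -0.8, 1.3]
opening: 0.291
grasp_force: 40.0
```

```bash
python3 -m creep '[{"x":0,"y":0,"z":0,"rx":0,"ry":0,"rz":0,"hand":48},{"x":0,"y":0,"z":0,"rx":0,"ry":0,"rz":0,"hand":48},{"x":0,"y":0,"z":0,"rx":0,"ry":0,"rz":0,"hand":48},{"x":0,"y":0,"z":0,"rx":0,"ry":0,"rz":0,"hand":48},{"x":6,"y":0,"z":-20,"rx":0,"ry":0,"rz":0,"hand":48},{"x":12,"y":0,"z":-40,"rx":0,"ry":0,"rz":0,"hand":48},{"x":15,"y":0,"z":-48,"rx":0,"ry":0,"rz":0,"hand":48},{"x":0,"y":0,"z":0,"rx":0,"ry":0,"rz":0,"hand":0}]'
python3 - <<'E'
from h import *
P=W(FX,(-8,0,60)); print(P)
go([P[0],P[1],140],[np.pi,-.4,-.039])
cv2.imwrite("pics/w3.png",grab_frame("wrist")[:,:,::-1])
E
```

```text
clock: 8.3
eef_pos: [474.6, 259.7, 147.5]
tcp_rot: [-3.137, -0.306, -0.041]
contact_force: [1.2, 0.3, -0.5]
opening: 0.362
grasp_force: 0.0
[628.60608323  -6.98807909  60.        ]
t 8.30 turn [-0.004  0.094 -0.002] n>=0.5 then shift [148.4 260.4  70.9] n>=5.0
```

View pics/w3.png

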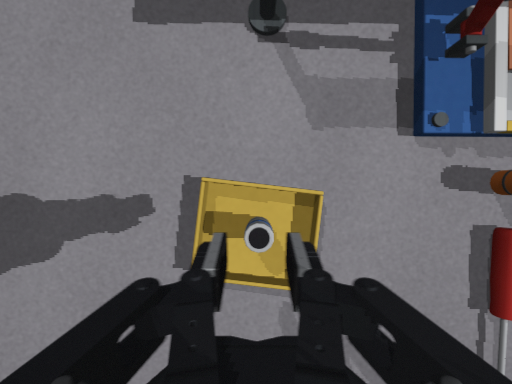

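The socket stands in the tray at (258,237) and the gripper is clear. Next, the pad drag: y first to stay clear of the keeper, then x.

```bash
python3 -m creep '[{"x":0,"y":0,"z":0,"rx":0,"ry":0.1,"rz":0,"hand":0},{"x":0,"y":0,"z":0,"rx":0,"ry":0.1,"rz":0,"hand":0},{"x":0,"y":53,"z":0,"rx":0,"ry":0,"rz":0,"hand":0},{"x":0,"y":53,"z":0,"rx":0,"ry":0,"rz":0,"hand":0},{"x":0,"y":53,"z":0,"rx":0,"ry":0,"rz":0,"hand":0},{"x":0,"y":53,"z":0,"rx":0,"ry":0,"rz":0,"hand":0},{"x":0,"y":53,"z":0,"rx":0,"ry":0,"rz":0,"hand":0},{"x":0,"y":0,"z":0,"rx":0,"ry":0,"rz":0,"hand":0}]'
python3 - <<'E'
from h import *
P=W(FX,(-5,0,60)); print(P)
go([P[0],P[1],70],[np.pi,-.5,-.039])
E
```

```text
clock: 9.35
eef_pos: [461.5, 23.0, 141.1]
tcp_rot: [-3.141, -0.484, -0.043]
contact_force: [0.3, -0.9, 0.0]
opening: 0.0
grasp_force: 0.0
[631.60380202  -7.10504943  60.        ]
t 9.35 turn [ 0.001  0.016 -0.003] n>=0.1 then shift [116.1  23.4 144.5] n>=3.0
```

```bash
python3 -m creep '[{"x":29,"y":6,"z":36,"rx":0,"ry":0.016,"rz":0,"hand":0},{"x":29,"y":6,"z":36,"rx":0,"ry":0,"rz":0,"hand":0},{"x":29,"y":6,"z":36,"rx":0,"ry":0,"rz":0,"hand":0},{"x":29,"y":5.5,"z":36,"rx":0,"ry":0,"rz":0,"hand":0},{"x":0,"y":0,"z":0,"rx":0,"ry":0,"rz":0,"hand":0},{"x":-9.6,"y":0,"z":17.5,"rx":0,"ry":0,"rz":0,"hand":0},{"x":-4.8,"y":0,"z":8.8,"rx":0,"ry":0,"rz":0,"hand":0},{"x":0,"y":0,"z":0,"rx":0,"ry":0,"rz":0,"hand":0}]'
python3 - <<'E'
from h import *
P=W(FX,(-5,0,60))
go([P[0],P[1],32],[np.pi,-.5,-.039])
E
```

```text
clock: 10.35
eef_pos: [630.6, -3.9, 40.1]
tcp_rot: [-3.141, -0.5, -0.038]
contact_force: [0.6, -0.1, 0.5]
opening: 0.001
grasp_force: 0.0
t 10.35 turn [-0.001  0.     0.001] n>=0.0 then shift [-2.9  3.2  7.7] n>=0.1
```

```bash
python3 -m creep '[{"x":-1.5,"y":3.2,"z":2.6,"rx":0,"ry":0,"rz":0,"hand":0},{"x":-1.5,"y":0,"z":2.6,"rx":0,"ry":0,"rz":0,"hand":0},{"x":0,"y":0,"z":0,"rx":0,"ry":0,"rz":0,"hand":0}]'; python3 -m creep '[{"x":-1.5,"y":0,"z":2.6,"rx":0,"ry":0,"rz":0,"hand":0},{"x":0,"y":0,"z":0,"rx":0,"ry":0,"rz":0,"hand":0}]'
```

```text
clock: 10.72
eef_pos: [632.4, -8.1, 36.0]
tcp_rot: [-3.141, -0.503, -0.039]
contact_force: [-0.6, 0.5, -0.5]
opening: 0.002
grasp_force: 0.1
clock: 10.98
eef_pos: [634.5, -7.9, 35.4]
tcp_rot: [-3.14, -0.509, -0.038]
contact_force: [-5.1, 0.5, 19.3]
opening: 0.001
grasp_force: 9.4
```

```bash
python3 -m creep '[{"x":-4.4,"y":0,"z":-2.4,"rx":0,"ry":0,"rz":0,"hand":0},{"x":-4.4,"y":0,"z":-2.4,"rx":0,"ry":0,"rz":0,"hand":0},{"x":-4.4,"y":0,"z":-2.4,"rx":0,"ry":0,"rz":0,"hand":0},{"x":-4.4,"y":0,"z":-2.4,"rx":0,"ry":0,"rz":0,"hand":0},{"x":-4.4,"y":0,"z":-2.4,"rx":0,"ry":0,"rz":0,"hand":0},{"x":-4.4,"y":0,"z":-2.4,"rx":0,"ry":0,"rz":0,"hand":0},{"x":-4.4,"y":0,"z":-2.4,"rx":0,"ry":0,"rz":0,"hand":0},{"x":-4.4,"y":0,"z":-2.4,"rx":0,"ry":0,"rz":0,"hand":0},{"x":0,"y":0,"z":0,"rx":0,"ry":0,"rz":0,"hand":0}]'
```

```text
clock: 12.1
eef_pos: [594.9, -7.4, 38.4]
tcp_rot: [-3.138, -0.491, -0.039]
contact_force: [-0.7, 0.3, 0.0]
opening: 0.0
grasp_force: 0.0
```

```bash
python3 - <<'E'
from h import *
t=grab_frame("top")[:,:,::-1]; w=grab_frame("wrist")[:,:,::-1]
o=np.zeros((600,800,3),np.uint8)
o[:480,:400]=cv2.resize(t[120:216,215:295],(400,480),interpolation=cv2.INTER_CUBIC)
o[:480,410:800]=cv2.resize(w,(390,480))[:, :]
cv2.imwrite("pics/d1.png",o); s=sense(); print(s["clock"],s["eef_pos"],s["contact_force"])
for P in((-75,24,34),(-5,24,32),(-5,-24,32),(10,22,32),(10,-22,32)): print(P,((proj("top",W(FX,P))-[215,120])*5+2).round())
E
```

```text
12.2 [595.36018082  -7.39554377  38.43899403] [-0.43044303  0.12027563 -0.78101072]
(-75, 24, 34) [133. 386.]
(-5, 24, 32) [141. 238.]
(-5, -24, 32) [244. 243.]
(10, 22, 32) [147. 206.]
(10, -22, 32) [241. 212.]
```

View pics/d1.png

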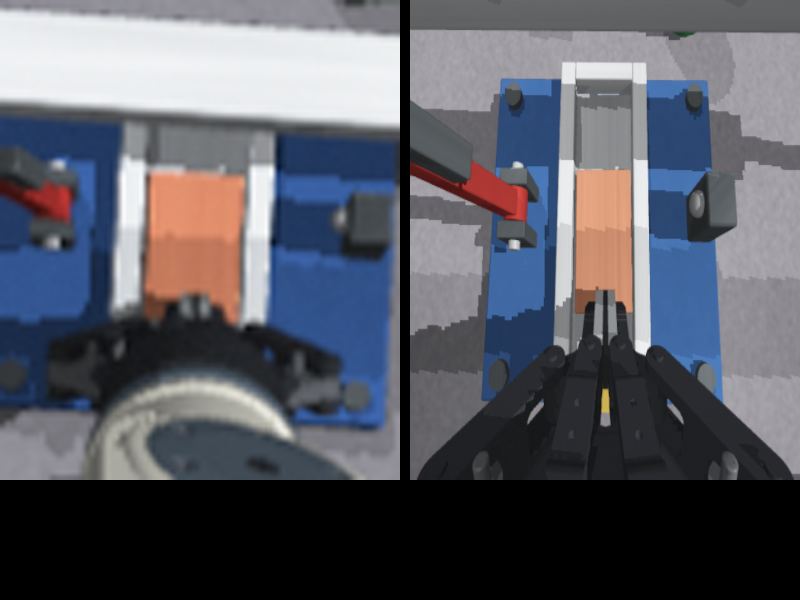

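The top view shows the pad's rear edge at row 172, so about 32 mm is still to go (home is about row 240). The finger lost contact and now sits near the pad's front. I'll reposition and press again, adding a slight descent during the drag.

```bash
python3 -m creep '[{"x":3.8,"y":0,"z":-7,"rx":0,"ry":0,"rz":0,"hand":0},{"x":14,"y":0,"z":7.7,"rx":0,"ry":0,"rz":0,"hand":0},{"x":14,"y":0,"z":7.7,"rx":0,"ry":0,"rz":0,"hand":0},{"x":14,"y":0,"z":7.7,"rx":0,"ry":0,"rz":0,"hand":0},{"x":-3.8,"y":0,"z":7,"rx":0,"ry":0,"rz":0,"hand":0},{"x":0,"y":0,"z":0,"rx":0,"ry":0,"rz":0,"hand":0}]';python3 -m creep '[{"x":-1.2,"y":0,"z":2.2,"rx":0,"ry":0,"rz":0,"hand":0},{"x":0,"y":0,"z":0,"rx":0,"ry":0,"rz":0,"hand":0}]'
```

```text
clock: 12.95
eef_pos: [639.6, -8.3, 35.7]
tcp_rot: [3.141, -0.503, -0.039]
contact_force: [1.9, -0.7, 4.9]
opening: -0.0
grasp_force: 2.7
clock: 13.2
eef_pos: [640.7, -8.2, 35.3]
tcp_rot: [3.141, -0.507, -0.039]
contact_force: [-6.3, -0.9, 26.1]
opening: -0.002
grasp_force: 12.8
```

```bash
python3 -m creep '[{"x":-1,"y":0,"z":1.8,"rx":0,"ry":0,"rz":0,"hand":0},{"x":0,"y":0,"z":0,"rx":0,"ry":0,"rz":0,"hand":0}]'
```

```text
clock: 13.45
eef_pos: [641.9, -8.0, 35.0]
tcp_rot: [-3.141, -0.51, -0.039]
contact_force: [-12.3, -1.4, 41.5]
opening: 0.003
grasp_force: 20.8
```

```bash
python3 -m creep '[{"x":-4.4,"y":0,"z":-2.4,"rx":0,"ry":0,"rz":0,"hand":0},{"x":-4.4,"y":0,"z":-2.4,"rx":0,"ry":0,"rz":0,"hand":0}]'; python3 -m creep '[{"x":-4.4,"y":0,"z":-2.3,"rx":0,"ry":0,"rz":0,"hand":0},{"x":-4.4,"y":0,"z":-2.3,"rx":0,"ry":0,"rz":0,"hand":0}]'
```

```text
clock: 13.7
eef_pos: [634.2, -7.0, 35.3]
tcp_rot: [-3.139, -0.512, -0.039]
contact_force: [7.2, -0.1, 24.1]
opening: -0.001
grasp_force: 12.3
clock: 13.95
eef_pos: [623.6, -7.3, 35.4]
tcp_rot: [-3.14, -0.506, -0.04]
contact_force: [5.0, 0.0, 16.8]
opening: 0.001
grasp_force: 8.7
```

```bash
python3 -m creep '[{"x":-4.4,"y":0,"z":-2.1,"rx":0,"ry":0,"rz":0,"hand":0},{"x":-4.4,"y":0,"z":-2.2,"rx":0,"ry":0,"rz":0,"hand":0}]'; python3 -m creep '[{"x":-4.4,"y":0,"z":-2.1,"rx":0,"ry":0,"rz":0,"hand":0},{"x":-4.4,"y":0,"z":-2.2,"rx":0,"ry":0,"rz":0,"hand":0}]'; python3 - <<'E'
from h import *
g=lambda:grab_frame("top")
t=cv2.cvtColor(g(),cv2.COLOR_RGB2HSV).astype(int); m=(t[...,0]<14)&(t[...,1]>100)&(t[...,2]>120)
col=m[120:190,244:263].sum(1)>14
r=np.where(col)[0]; print("pad rear row crop",(r.min())*5+2, "home", ((proj("top",W(FX,(-5,0,32)))-[215,120])*5+2))
E
```

```text
clock: 14.2
eef_pos: [613.0, -7.4, 35.5]
tcp_rot: [-3.141, -0.499, -0.039]
contact_force: [3.6, -0.4, 10.5]
opening: -0.001
grasp_force: 5.3
clock: 14.45
eef_pos: [602.5, -7.4, 35.7]
tcp_rot: [-3.14, -0.492, -0.039]
contact_force: [1.9, 0.0, 4.1]
opening: -0.0
grasp_force: 1.9
pad rear row crop 247 home [192.66613233 240.49690128]
```

```bash
python3 -m creep '[{"x":-1,"y":0,"z":1.8,"rx":0,"ry":0,"rz":0,"hand":0},{"x":0,"y":0,"z":0,"rx":0,"ry":0,"rz":0,"hand":0}]'; python3 -m creep '[{"x":-2.2,"y":0,"z":-1,"rx":0,"ry":0,"rz":0,"hand":0},{"x":-2.2,"y":0,"z":-1,"rx":0,"ry":0,"rz":0,"hand":0},{"x":-2.2,"y":0,"z":-1,"rx":0,"ry":0,"rz":0,"hand":0}]';  python3 -m creep '[{"x":3,"y":0,"z":-5.3,"rx":0,"ry":0,"rz":0,"hand":0},{"x":9.6,"y":0,"z":-17.5,"rx":0,"ry":0,"rz":0,"hand":0},{"x":19,"y":0,"z":-35,"rx":0,"ry":0,"rz":0,"hand":0},{"x":0,"y":0,"z":0,"rx":0,"ry":0,"rz":0,"hand":0}]'; python3 - <<'E'
from h import *
c=get_calibration("wrist"); w=grab_frame("wrist")[:,:,::-1]
cv2.imwrite("pics/e1.png",cv2.resize(w[:300,100:412],None,fx=2,fy=2,interpolation=cv2.INTER_CUBIC))
for P in((-5,22,32),(-5,-22,32),(-75,24,34),(21,24,34),(5,65,42),(5,-80,60),(75,24,34)): print(P,((proj("w",W(FX,P),c)-[100,0])*2+.5).round())
E
```

```text
clock: 14.75
eef_pos: [602.8, -7.4, 35.2]
tcp_rot: [-3.14, -0.491, -0.039]
contact_force: [-6.2, 0.1, 24.4]
opening: -0.003
grasp_force: 12.2
clock: 15.12
eef_pos: [596.6, -7.3, 35.5]
tcp_rot: [-3.139, -0.488, -0.039]
contact_force: [3.4, -0.1, 6.5]
opening: -0.005
grasp_force: 3.2
clock: 15.62
eef_pos: [597.0, -14.1, 63.8]
tcp_rot: [3.122, -0.497, -0.041]
contact_force: [-0.6, 0.0, 0.2]
opening: 0.001
grasp_force: 0.0
(-5, 22, 32) [222. 387.]
(-5, -22, 32) [350. 386.]
(-75, 24, 34) [210. 604.]
(21, 24, 34) [217. 312.]
(5, 65, 42) [ 86. 352.]
(5, -80, 60) [550. 336.]
(75, 24, 34) [220. 169.]
```

View pics/e1.png

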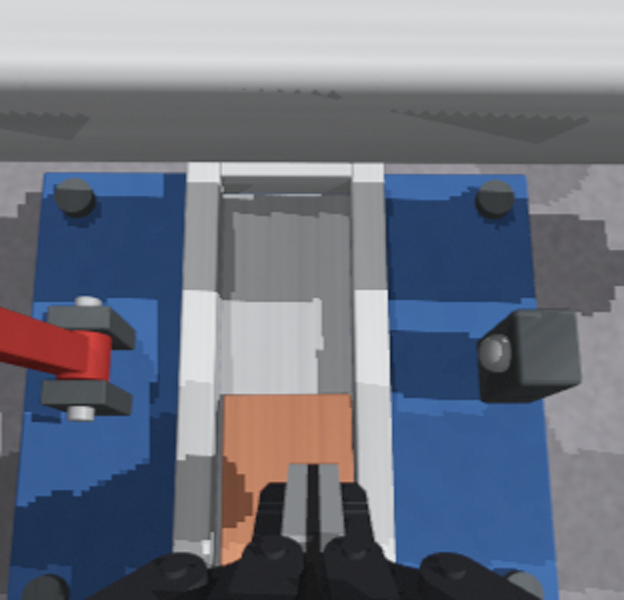

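The pad's rear edge is at row 394 and the lip at 178. Both sit about 8 px below my prediction, so the fixture is about 2 mm nearer than fitted and the pad is home against the stop. Now I'll plan the keeper sweep with the tool leaned 0.8 rad.

```bash
sed -i 's/^FX=.*/FX=np.array([634.8,-7.3,-.039])/' h.py; cat >> h.py <<'E'
def arc(q,r=82,d=14): return np.array([5,65-r*np.cos(q)+d*np.sin(q),42+r*np.sin(q)+d*np.cos(q)])
RP=[np.pi,-.8,-.039]
E
python3 - <<'E'
from h import *
s=sense(); print(s["eef_pos"],s["tcp_rot"],s["qpos"].round(2))
st=arc(1.89,d=38); print("start",st,W(FX,st))
go([555,-7,110],RP)
qs=[1.89]+list(np.linspace(1.95,.15,13))
pts=[arc(q,d=38 if i==0 else 14) for i,q in enumerate(qs)]
for q,a,b in zip(qs[1:],pts,pts[1:]): d=b-a; print(round(q,2),"x %.1f y %.1f z %.1f"%(d[2]*np.sin(.8),-d[1],-d[2]*np.cos(.8)), b.round(), )
E
```

```text
[596.56586197 -14.15032585  63.12179375] [ 3.12110574 -0.49591728 -0.04029729] [-0.    0.41  2.18 -0.58  0.07  2.18]
start [  5.         126.81291923 107.93301916] [644.74064819 119.22153966 107.93301916]
t 15.68 turn [0.021 0.304 0.002] n>=1.6 then shift [  4.5  -5.5 -62.7] n>=1.0
1.95 x 3.6 y 18.5 z -3.5 [  5. 108. 113.]
1.8 x 4.1 y 11.1 z -4.0 [  5.  97. 119.]
1.65 x 2.8 y 11.8 z -2.8 [  5.  85. 123.]
1.5 x 1.5 y 12.3 z -1.5 [  5.  73. 125.]
1.35 x 0.2 y 12.5 z -0.2 [  5.  61. 125.]
1.2 x -1.1 y 12.4 z 1.1 [  5.  48. 124.]
1.05 x -2.4 y 12.0 z 2.4 [  5.  36. 120.]
0.9 x -3.7 y 11.3 z 3.6 [  5.  25. 115.]
0.75 x -4.9 y 10.5 z 4.7 [  5.  15. 108.]
0.6 x -5.9 y 9.3 z 5.8 [  5.   5. 100.]
0.45 x -6.9 y 8.0 z 6.7 [ 5. -3. 90.]
0.3 x -7.7 y 6.5 z 7.4 [ 5. -9. 80.]
0.15 x -8.3 y 4.8 z 8.0 [  5. -14.  68.]
```

The arm is near a wrist singularity (q5 = 0.07), which explains the 7 mm of y drift, so I'll use a 0.5 lean and go higher, where there is margin. Moving up first.

```bash
python3 -m creep '[{"x":12,"y":0,"z":-22,"rx":0,"ry":0,"rz":0,"hand":0},{"x":12,"y":0,"z":-22,"rx":0,"ry":0,"rz":0,"hand":0},{"x":0,"y":0,"z":0,"rx":0,"ry":0,"rz":0,"hand":0},{"x":0,"y":0,"z":0,"rx":0,"ry":0,"rz":0,"hand":0}]'; python3 - <<'E'
from h import *
s=sense(); print(s["qpos"].round(2))
RP=[np.pi,-.5,-.039]
st=W(FX,arc(1.89,d=38)); a=s["eef_pos"].copy(); go([a[0],st[1]+2,108],RP)
E
```

```text
clock: 16.18
eef_pos: [595.9, -13.5, 111.9]
tcp_rot: [3.12, -0.494, -0.039]
contact_force: [-0.5, 0.5, -1.3]
opening: 0.002
grasp_force: 0.0
[-0.    0.3   2.16 -0.21  0.19  1.81]
t 16.18 turn [0.022 0.006 0.   ] n>=0.1 then shift [  -6.5 -134.6    0.9] n>=2.2
```

```bash
python3 -m creep '[{"x":0,"y":0,"z":0,"rx":0.022,"ry":0.006,"rz":0,"hand":0},{"x":0,"y":-34,"z":0,"rx":0,"ry":0,"rz":0,"hand":0},{"x":0,"y":-34,"z":0,"rx":0,"ry":0,"rz":0,"hand":0},{"x":0,"y":-34,"z":0,"rx":0,"ry":0,"rz":0,"hand":0},{"x":0,"y":-34,"z":0,"rx":0,"ry":0,"rz":0,"hand":0},{"x":0,"y":0,"z":0,"rx":0,"ry":0,"rz":0,"hand":0}]'; python3 - <<'E'
from h import *
s=sense(); print(s["qpos"].round(2))
RP=[np.pi,-.5,-.039]
st=W(FX,arc(1.89,d=38)); print(st); go(st,RP)
w=grab_frame("wrist")[:,:,::-1]; t=grab_frame("scene")[:,:,::-1]
o=np.zeros((480,800,3),np.uint8); o[:300,:400]=cv2.resize(w,(400,300)); o[:480,400:]=cv2.resize(t[120:264,240:360],(400,480),interpolation=cv2.INTER_CUBIC)
cv2.imwrite("pics/k1.png",o)
E
```

```text
clock: 16.92
eef_pos: [601.5, 124.5, 111.7]
tcp_rot: [-3.141, -0.5, -0.036]
contact_force: [-1.1, 0.4, -0.2]
opening: -0.001
grasp_force: 0.0
[ 0.29  0.33  2.12 -0.63  0.26  2.47]
[644.74064819 119.22153966 107.93301916]
t 16.93 turn [-0.002  0.     0.003] n>=0.0 then shift [36.3  3.6 24.2] n>=0.7
```

View pics/k1.png

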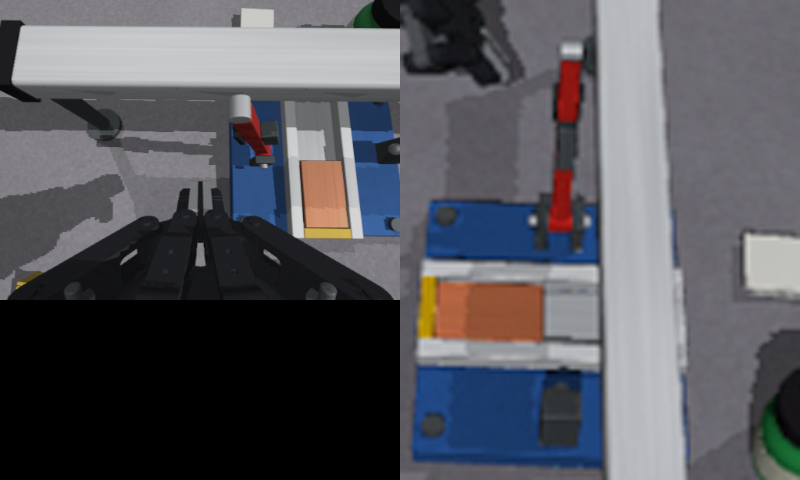

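The red bar leans outward at (255,130) in the wrist half. The fingers, with tips near (200,190), are on its outer side, and the pad is flush on the yellow stop. Moving in and starting the sweep.

```bash
python3 -m creep '[{"x":18,"y":1.8,"z":12,"rx":0,"ry":0,"rz":0,"hand":0},{"x":18,"y":1.8,"z":12,"rx":0,"ry":0,"rz":0,"hand":0},{"x":2.4,"y":18.5,"z":-4.4,"rx":0,"ry":0,"rz":0,"hand":0},{"x":2.7,"y":11.1,"z":-5,"rx":0,"ry":0,"rz":0,"hand":0},{"x":0,"y":0,"z":0,"rx":0,"ry":0,"rz":0,"hand":0}]'; python3 - <<'E'
from h import *
s=sense(); print(s["qpos"].round(2)); RP=[np.pi,-.5,-.039]
go(W(FX,arc(1.8)),RP)
t=cv2.cvtColor(grab_frame("scene"),cv2.COLOR_RGB2HSV).astype(int)
m=((t[...,0]<5)|(t[...,0]>174))&(t[...,1]>180)&(t[...,2]>70); m[:,:255]=0;m[220:]=0
ys,xs=np.where(m);print("red rows",ys.min(),ys.max(),xs[ys==ys.min()].mean())
for q in(1.95,1.89,1.8,1.7,1.6,1.5): print(q,proj("scene",W(FX,(5,65-122*np.cos(q),42+122*np.sin(q)))).round(1))
E
```

```text
clock: 17.65
eef_pos: [643.2, 85.9, 119.7]
tcp_rot: [-3.141, -0.5, -0.042]
contact_force: [0.2, 0.1, -0.6]
opening: -0.001
grasp_force: 0.0
[ 0.19  0.36  2.05 -0.42  0.27  2.18]
t 17.65 turn [ 0.001 -0.    -0.003] n>=0.0 then shift [-0.3 -3.8  1. ] n>=0.1
red rows 151 188 290.5
1.95 [290.6 135.4]
1.89 [290.7 137. ]
1.8 [290.9 140. ]
1.7 [291.  143.7]
1.6 [291.1 148.1]
1.5 [291.2 152.9]
```

```bash
python3 -m creep '[{"x":1.9,"y":9,"z":-3.4,"rx":0,"ry":0,"rz":0,"hand":0},{"x":1,"y":12.3,"z":-1.8,"rx":0,"ry":0,"rz":0,"hand":0},{"x":0.1,"y":12.5,"z":-0.3,"rx":0,"ry":0,"rz":0,"hand":0},{"x":-0.7,"y":12.4,"z":1.3,"rx":0,"ry":0,"rz":0,"hand":0},{"x":-1.6,"y":12,"z":2.9,"rx":0,"ry":0,"rz":0,"hand":0},{"x":-2.5,"y":11.3,"z":4.6,"rx":0,"ry":0,"rz":0,"hand":0},{"x":0,"y":0,"z":0,"rx":0,"ry":0,"rz":0,"hand":0}]'; python3 - <<'E'
from h import *
s=sense(); print(s["qpos"].round(2)); RP=[np.pi,-.5,-.039]
go(W(FX,arc(.9)),RP)
t=cv2.cvtColor(grab_frame("scene"),cv2.COLOR_RGB2HSV).astype(int)
m=((t[...,0]<5)|(t[...,0]>174))&(t[...,1]>180)&(t[...,2]>70); m[:,:255]=0;m[260:]=0;m[:,345:]=0
ys,xs=np.where(m);print("red rows",ys.min(),ys.max(),xs.min(),xs.max(),len(ys))
for q in(1.5,1.2,.9,.6,.3,0): print(q,proj("scene",W(FX,(5,65-122*np.cos(q),42+122*np.sin(q)))).round(1))
E
```

```text
clock: 18.58
eef_pos: [640.2, 17.8, 115.3]
tcp_rot: [-3.141, -0.499, -0.04]
contact_force: [0.5, 0.3, 0.3]
opening: 0.0
grasp_force: 0.0
[ 0.05  0.35  2.07 -0.19  0.22  1.83]
t 18.57 turn [-0.     0.001 -0.001] n>=0.0 then shift [0.3 0.3 0.6] n>=0.0
red rows 186 188 285 285 3
1.5 [291.2 152.9]
1.2 [291.1 169.9]
0.9 [290.7 188.9]
0.6 [289.9 207.4]
0.3 [289. 223.]
0 [287.9 234.1]
```

```bash
python3 -m creep '[{"x":-3.3,"y":10.5,"z":6,"rx":0,"ry":0,"rz":0,"hand":0},{"x":-3.9,"y":9.3,"z":7.2,"rx":0,"ry":0,"rz":0,"hand":0},{"x":-4.6,"y":8,"z":8.4,"rx":0,"ry":0,"rz":0,"hand":0},{"x":-5.1,"y":6.5,"z":9.4,"rx":0,"ry":0,"rz":0,"hand":0},{"x":0,"y":0,"z":0,"rx":0,"ry":0,"rz":0,"hand":0}]'; python3 - <<'E'
from h import *
s=sense(); print(s["qpos"].round(2)); RP=[np.pi,-.5,-.039]
go(W(FX,arc(.3)),RP)
for n,(sx,sy) in dict(scene=(slice(180,260),slice(255,345)),top=(slice(140,200),slice(195,300))).items():
    t=cv2.cvtColor(grab_frame(n),cv2.COLOR_RGB2HSV).astype(int)
    m=((t[...,0]<5)|(t[...,0]>174))&(t[...,1]>180)&(t[...,2]>70)
    ys,xs=np.where(m[sy if 0 else sx, sx if 0 else sy]); ys=ys+sx.start; xs=xs+sy.start
    print(n,len(ys),ys.min() if len(ys) else '',ys.max() if len(ys) else '',xs.min() if len(ys) else '',xs.max() if len(ys) else '')
    print([proj(n,W(FX,(5,65-122*np.cos(q),42+122*np.sin(q)))).round() for q in (1.2,.6,.3,.1)])
E
```

```text
clock: 19.25
eef_pos: [639.1, -15.7, 80.2]
tcp_rot: [-3.14, -0.5, -0.04]
contact_force: [0.4, -0.1, -0.4]
opening: -0.003
grasp_force: 0.0
[-0.02  0.42  2.09 -0.05  0.14  1.63]
t 19.25 turn [-0.001  0.    -0.001] n>=0.0 then shift [0.  1.  0.7] n>=0.0
scene 66 183 221 286 290
[array([291., 170.]), array([290., 207.]), array([289., 223.]), array([288., 231.])]
top 61 158 162 223 275
[array([245., 150.]), array([271., 157.]), array([277., 161.]), array([278., 164.])]
```

The bar is following the tool: its red reaches scene row 221, which is about q = 0.3. Pressing on.

```bash
python3 -m creep '[{"x":-5.6,"y":4.8,"z":10.2,"rx":0,"ry":0,"rz":0,"hand":0},{"x":0,"y":0,"z":0,"rx":0,"ry":0,"rz":0,"hand":0}]';  python3 -m creep '[{"x":-2.4,"y":1,"z":4.4,"rx":0,"ry":0,"rz":0,"hand":0},{"x":0,"y":0,"z":0,"rx":0,"ry":0,"rz":0,"hand":0}]'; python3 -c "
from h import *
print(sense()['qpos'].round(2))"
```

```text
clock: 19.6
eef_pos: [639.3, -20.4, 69.2]
tcp_rot: [-3.14, -0.501, -0.039]
contact_force: [0.2, -0.7, 0.8]
opening: -0.001
grasp_force: 0.0
clock: 19.85
eef_pos: [640.1, -21.4, 65.2]
tcp_rot: [-3.14, -0.503, -0.039]
contact_force: [-1.7, 1.0, 6.2]
opening: 0.002
grasp_force: 3.0
[-0.04  0.45  2.1  -0.01  0.1   1.58]
```

```bash
python3 -m creep '[{"x":-1.4,"y":0,"z":2.6,"rx":0,"ry":0,"rz":0,"hand":0},{"x":-1.4,"y":0,"z":2.6,"rx":0,"ry":0,"rz":0,"hand":0}]';  python3 -m creep '[{"x":-1.4,"y":0,"z":2.6,"rx":0,"ry":0,"rz":0,"hand":0},{"x":0,"y":0,"z":0,"rx":0,"ry":0,"rz":0,"hand":0}]'; python3 -c "
from h import *
print(sense()['qpos'].round(2))"
```

```text
clock: 20.1
eef_pos: [640.2, -21.8, 59.6]
tcp_rot: [-3.141, -0.503, -0.039]
contact_force: [-1.9, -3.0, 6.6]
opening: 0.0
grasp_force: 3.0
clock: 20.35
eef_pos: [639.9, -21.6, 55.7]
tcp_rot: [-3.14, -0.502, -0.039]
contact_force: [0.4, -0.7, 1.7]
opening: 0.001
grasp_force: 1.0
[-0.04  0.46  2.1  -0.01  0.08  1.58]
```

Probably snapped shut. Press on to the hard stop to be sure.

```bash
python3 -m creep '[{"x":-0.8,"y":0,"z":1.4,"rx":0,"ry":0,"rz":0,"hand":0},{"x":0,"y":0,"z":0,"rx":0,"ry":0,"rz":0,"hand":0}]';  python3 -m creep '[{"x":-0.5,"y":0,"z":0.9,"rx":0,"ry":0,"rz":0,"hand":0},{"x":0,"y":0,"z":0,"rx":0,"ry":0,"rz":0,"hand":0}]'
```

```text
clock: 20.6
eef_pos: [640.3, -21.7, 55.2]
tcp_rot: [-3.14, -0.504, -0.039]
contact_force: [-7.2, -1.4, 16.0]
opening: 0.003
grasp_force: 7.8
clock: 20.85
eef_pos: [640.5, -21.7, 54.9]
tcp_rot: [-3.14, -0.505, -0.039]
contact_force: [-11.3, -1.7, 25.6]
opening: -0.002
grasp_force: 12.8
```

```bash
python3 -m creep '[{"x":2.9,"y":0,"z":-5.3,"rx":0,"ry":0,"rz":0,"hand":0},{"x":9.6,"y":0,"z":-17.5,"rx":0,"ry":0,"rz":0,"hand":0},{"x":9.6,"y":0,"z":-17.5,"rx":0,"ry":0,"rz":0,"hand":0},{"x":0,"y":0,"z":-25,"rx":0,"ry":0,"rz":0,"hand":0},{"x":0,"y":0,"z":-30,"rx":0,"ry":0,"rz":0,"hand":0},{"x":0,"y":0,"z":-30,"rx":0,"ry":0,"rz":0,"hand":0},{"x":0,"y":0,"z":0,"rx":0,"ry":0,"rz":0,"hand":0},{"x":0,"y":0,"z":0,"rx":0,"ry":0,"rz":0,"hand":0}]'; python3 - <<'E'
from h import *
# checks without viewing: red tip end and pad rear edge, socket
t=cv2.cvtColor(grab_frame("scene"),cv2.COLOR_RGB2HSV).astype(int)
m=((t[...,0]<5)|(t[...,0]>174))&(t[...,1]>150)&(t[...,2]>60); m[:,:270]=0;m[:,320:]=0;m[260:]=0
ys,xs=np.where(m);print("red",ys.min(),ys.max(),xs.min(),xs.max(),len(ys))
for q in(.3,.13,0): print(q,[proj("scene",W(FX,(5,65-r*np.cos(q),42+r*np.sin(q)))).round(1) for r in(110,122)])
c=get_calibration("wrist"); w=cv2.cvtColor(grab_frame("wrist"),cv2.COLOR_RGB2HSV).astype(int)
m=(w[...,0]<14)&(w[...,0]>3)&(w[...,1]>80)&(w[...,2]>90)
u,v=proj(0,W(FX,(-5,0,32)),c);u2,v2=proj(0,W(FX,(-25,15,32)),c); print("pred rear",u,v); rows=np.where(m[:,int(u)-12:int(u)+12].sum(1)>12)[0]; print("pad rows",rows.min() if len(rows) else None, rows.max() if len(rows) else None,"stop",proj(0,W(FX,(-75,0,34)),c))
r=((w[...,0]<4)|(w[...,0]>174))&(w[...,1]>150)&(w[...,2]>60)
ys,xs=np.where(r);print("wrist red",ys.min(),ys.max(),xs.min(),xs.max());
for q in(.13,0): print(q,[proj(0,W(FX,(5,65-a*np.cos(q),42+a*np.sin(q))),c).round(1) for a in(10,110,125)])
print(sense()["eef_pos"],sense()["qpos"].round(2))
E
```

```text
clock: 21.85
eef_pos: [598.5, -20.0, 172.7]
tcp_rot: [-3.14, -0.501, -0.039]
contact_force: [0.2, -0.5, -0.2]
opening: -0.002
grasp_force: 0.0
red 183 232 285 291 211
0.3 [array([288.8, 218.9]), array([289., 223.])]
0.13 [array([288.3, 225.2]), array([288.4, 229.9])]
0 [array([287.8, 229. ]), array([287.9, 234.1])]
pred rear 242.99663731756587 213.89695006011078
pad rows 215 240 stop [242.1494996  283.47494607]
wrist red 195 210 171 295
0.13 [array([188.7, 202.9]), array([287.1, 201.3]), array([302.7, 201. ])]
0 [array([189., 203.]), array([286.6, 203.3]), array([301.2, 203.3])]
[598.36790844 -20.11441194 172.06473048] [-0.04  0.2   2.12 -0.    0.33  1.58]
```

```bash
python3 -c "
from rig import *
print(sign_off())"
```

```text
the job is handed in; nothing more can be done
None
```

I handed the job in at about 22 s (limit 66 s). The socket stands in the tray, the pad measures home against the stop, and the keeper bar went past its catch onto the hard stop. The sign-off gave no verdict, and I checked the pad and bar only by force and pixel measurements after the last picture.

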